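# Check a jar of ink wash over the light panel

## Robot

A 7-joint arm with a two-finger parallel gripper is mounted at the origin on the work surface; the furniture and walls round the work are solid. World frame = base frame: x ahead of the robot, y to its left, z up, the work surface at z = 0. Lengths are in m, angles in rad, forces in N, time in s.
With the tool pointing down it reaches from about 0.4 to 0.75 m from the base axis. Payload 19.5 kg.
Tool frame: the origin (TCP) lies at the very end of the fingers, on their centre line; the grasp point (between the pads) lies env.grip_depth behind it (env.grip_depth is the distance from the TCP to the grasp point, in m); z points along the fingers, y is the line along which they close (so a half turn about z gives the same grasp; the last joint's range is limited). The gripper opens to 85 mm and grips with 20 to 120 N. Pads are 22 mm wide; open, the fingers measure 114 mm over their backs; the gripper's body (76 mm by 85 mm) begins 54 mm behind the grasp point. The pads swing forward as they close: fully open they stand 13 mm farther back than shut.
Start: joints at [1.215, 0.707, -0.028, 1.485, 0.022, 0.951, -0.075], TCP at [0.177, -0.547, 0.231] pointing down, gripper open.
Joint ranges: [-2.71, 2.71], [-0.32, 2.16], [-1.57, 1.52], [0, 2.45], [-1.46, 4.6], [0, 2.02], [-2.83, 2.83]. Speed limits (rad/s): [1.89, 1.89, 2.57, 2.57, 3.01, 3.01, 3.01].

## Interface

Orientations are given as a 3x3 rotation matrix whose columns are the frame's x, y, z axes.
In Python, from workcell import telemetry, camera, env gives the robot as it stands. The module is installed in compiled form; this text tells all that it offers.
- The arm moves only by the tool step_arm, never from a script. Its argument "moves" is one flat list of numbers, 6 for each row, row after row: the shift along the world's x, y, z normalised to -1 to 1, where 1 is 0.03 m, then the turn, a rotation vector about the world's x, y, z normalised to -1 to 1, where 1 is 4 degrees. A call has 1 to 8 rows; each row shifts and turns the commanded pose from where the row before left it; what a row does not reach is not made up. A row lasts 1/12 s, in which the tool goes at most 41.7 mm and 7.16 degrees, less where a joint would pass 70% of its speed; a pose out of reach is approached as far as the arm can. A call with a number of a shift or a turn outside -1 to 1 is refused whole. A call with a gripper value outside its range is refused whole. "jaw" is the opening, from -1 (shut) to 1 (fully open), set as the call begins (left out, the last holds). The fingers move at their own pace and stop on an object; the grip force is fixed at half the most. Time passes only in rows, so rows that do not move let the fingers close. It gives the time, the measured TCP pose, the force, the opening and the grip force at its end, in the units of the state.
- telemetry.observe(): the state, without advancing time (a new reading comes with each control period).
- camera(name): name is "side" or "top" or "wrist"; returns a dict with "img" (420x560x3 uint8, red, green, blue), "fx", "fy", "cx", "cy" (pixels), "rvec" (rotation vector, rad) and "tvec" (3), from world to camera coordinates, as OpenCV has them. Camera axes: x right, y down, z forward; pixel columns grow to the right and rows downward; lengths in m; the calibration is good to about 2 mm. A picture is of the moment at which its call begins. There is no depth.
- env.job_done(): hands the job in; it is judged then, once.
The state is a dict: "clock": time; "joint_pos": joint angles; "joint_vel": joint speeds; "tau": joint torques, N m; "position": TCP position; "ee_rot": TCP orientation; "contact_force": force on the tool from outside, world axes, zero at the start; "wrist_torque": the same for the moment, N m; "opening": opening from 0.0 (shut) to 1.0 (fully open); "finger_force": force on a finger pad.
Only numpy, scipy, OpenCV 4.12 (cv2) and the standard library are available. Lean on these libraries where they do the work, as an engineer would, in place of code of your own. Each camera call takes 0.05 s, during which the arm holds its last target. There are 200 camera calls.

## Task

I want to check the wash in the clear glass jar for sediment. First turn the light panel's dial so that its white pointer line points at the red index mark on the ring, and let go of the dial; then pick up the clear jar and hold it upright and still over the middle of the lit window, its bottom about 10 cm above the window. Finish while still holding it there, with the dial left on its mark; do not push the other jars about or knock them over.

Things in the scene. Friction and masses are not known exactly. Their poses are not given: they have to be found in the camera images.
- clear_jar: the jar to hold: round jar of clear glass with pale grey-blue wash in it and a black screw cap that is fixed; 46 mm across, 88 mm tall, about 0.1 kg. Grasp it round its straight glass body, which reaches 68 mm up from its underside. Origin at the centre of its underside, z up its axis; starts upright on the mat, at any one of the four jar places
- amber_jar: bystander: amber-brown glass jar with a cream label and black cap, 61 mm across, 98 mm tall, loose; origin at the centre of its underside, z up
- brown_jar: bystander: slim dark brown jar with a dark grey cap, 52 mm across, 114 mm tall, loose; origin at the centre of its underside, z up
- black_jar: bystander: black jar with a dark red cap, 50 mm across, 92 mm tall, loose; origin at the centre of its underside, z up
- mat: the printed place mat, fixed to the table, 205 x 298 x 4 mm (x, y, z), on which the four jars stand about 11 cm apart in x and 13 cm apart in y; origin at the centre of its underside
- light_panel: flat grey light panel, fixed to the table, 200 x 240 x 24 mm (x, y, z); origin at the centre of its underside. Its white lit window, 164 x 154 mm, lies on its +y side, its dial on its -y side
- window (a point): centre of the lit window, on its upper face, 24 mm above the table; x, y, z as the panel's
- dial_grip (a point): point on the dial's upright axis inside its black bar grip, 43 mm above the table. The bar is 46 mm long (along the pointer line), 12 mm wide, 24 mm tall, its top 52 mm above the table; it stands on a flat round skirt 48 mm across, whose top is 29 mm above the table. x points from the axis along the pointer line at any time
- pointer (a point): point 26 mm from the dial's axis in the direction in which the white pointer line points, 43 mm above the table; it turns with the dial. The white line runs from the middle of the bar's top to that one end and down the end face
- mark (a point): the red index mark on the flat aluminium ring round the dial: point 26 mm from the dial's axis in the direction of the mark, 26 mm above the table. The ring is fixed and its mark stands at a different place in each episode
- dial (a joint): dial angle in rad, 0 to 2.4; it grows clockwise seen from above, and at 0 the pointer points along the panel's +x. Turning takes about 0.03 N m, it stays where it is left. At the start it has to go 0.5 to 1.4 rad clockwise to the mark
There are look-alikes about, which are no part of the job. Leave any pink or purple look-alike of the clear_jar alone.

How it is judged:
By the outcome, as a careful person would: the job done as asked, in the order asked, and still so for the second after the job is handed in, while the arm keeps its last pose, push and grip.
It also fails if it takes over 58 s, if anything falls off the work surface, if the arm or the gripper's body presses on something with over 40 N, if the wrist force passes 120 N, or if a joint passes its speed limit or range.

## Working session

There is one attempt and no reset: what is moved stays moved. The work goes in short steps, Python scripts to look and compute and a tool call to move; the robot and the scene stay as the last step left them, time stands still between calls to the robot, and variables do not carry over. Pictures are saved under pics/ and viewed, at most 10 in all, crops included, and the job is handed in when it is done.

Besides the shell and the picture viewer there is one more tool, called after ">>>" as a command line: name --argument value ..., lists and objects as JSON in quotes. step_arm: Moves the arm, as the interface text tells. Scaled input: -1 to 1 covers 0.03 m each way for a shift and 4 degrees each way for a turn. Its arguments: {"type":"object","properties":{"moves":{"type":"array","items":{"type":"number","minimum":-1,"maximum":1}},"jaw":{"type":"number"}},"required":["moves"]}

```bash
mkdir -p pics
cat > h.py <<'E'
import numpy as np, cv2
from workcell import telemetry, camera, env
def ray(c,u,v):
    R=cv2.Rodrigues(np.array(c["rvec"],float))[0];t=np.array(c["tvec"],float).ravel()
    d=R.T@np.array([(u-c["cx"])/c["fx"],(v-c["cy"])/c["fy"],1.]);return -R.T@t,d
def onz(c,u,v,z):
    o,d=ray(c,u,v);return o+d*(z-o[2])/d[2]
def proj(c,p):
    K=np.array([[c["fx"],0,c["cx"]],[0,c["fy"],c["cy"]],[0,0,1.]])
    return cv2.projectPoints(np.array([p],float),np.array(c["rvec"],float),np.array(c["tvec"],float),K,None)[0].ravel()
def save(n,im): cv2.imwrite("pics/"+n,cv2.cvtColor(im,cv2.COLOR_RGB2BGR))
E
python3 - <<'E'
from h import *
import pickle
a=camera("top");b=camera("side");pickle.dump((a,b),open("c.pkl","wb"))
save("top.png",a["img"]);save("side.png",b["img"])
for c in(a,b):
    print(ray(c,280,210))
s=telemetry.observe();print(s["clock"],s["position"],s["ee_rot"],env.grip_depth,s["opening"])
E
```

```text
(array([0.16184578, 0.10942031, 1.63820084]), array([ 0.1829742 ,  0.01758846, -0.98296091]))
(array([ 0.50146998, -0.74856566,  0.8051991 ]), array([-0.04277044,  0.76099146, -0.64738602]))
0.1 [ 0.17742179 -0.5467067   0.23090244] [[ 9.51167695e-01  3.08674457e-01 -3.09655624e-04]
 [ 3.08674611e-01 -9.51167304e-01  8.63070265e-04]
 [-2.81265593e-05 -9.16507384e-04 -9.99999580e-01]] 0.0187 1.0005526542292493
```

View pics/top.png

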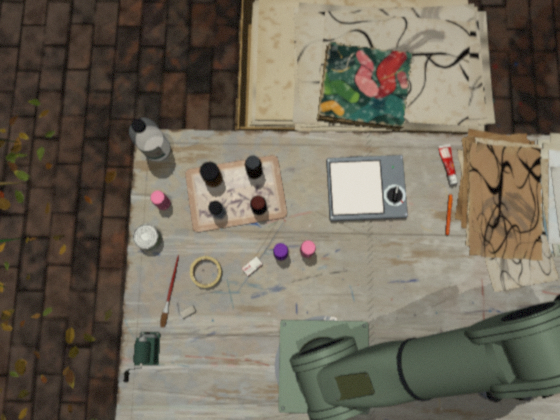

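View pics/side.png

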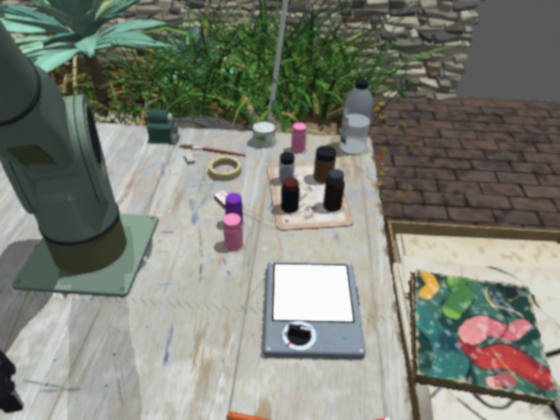

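The top view shows four jars on the mat: amber (210,174), brown (254,167), black (259,205) and a grey-blue one with a black cap (216,209). Off the mat, possible look-alikes are the purple jar (281,251), pink jars (308,248) and (160,199), the bottle (155,145) and the tin (147,238). My choice for the clear jar is (216,209) in top and (287,167) in side. The dial is at top (394,195) and side (299,335). I'll check both in a close crop.

Run:
```python
from h import *
import pickle
a,b=pickle.load(open("c.pkl","rb"))
A,B=a["img"],b["img"]
r=lambda im,x,y,w,h,W,H:cv2.resize(im[y:y+h,x:x+w],(W,H),interpolation=cv2.INTER_CUBIC)
m=np.vstack([np.hstack([r(A,374,175,40,30,400,300),r(B,279,319,40,30,400,300)]),np.hstack([r(A,184,150,108,81,400,300),r(B,259,140,100,75,400,300)])])
save("crop.png",m)
# window: white quad in both
for c in(a,b):
    g=cv2.inRange(c["img"],(225,225,225),(255,255,255))
    n,l,s,ce=cv2.connectedComponentsWithStats(g);k=1+np.argmax(s[1:,4])
    cn=max(cv2.findContours((l==k).astype(np.uint8),0,2)[0],key=cv2.contourArea)
    q=cv2.approxPolyDP(cv2.convexHull(cn),8,True).reshape(-1,2)
    P=np.array([onz(c,u,v,.024) for u,v in q]);print(q.tolist(),P.round(4).tolist(),P.mean(0).round(4))
    print(cv2.minAreaRect((P[:,:2]*1000).astype(np.float32)))
for u,v in((216,209),(287,160)): 
    c=a if v==209 else b
    print(onz(c,u,v,.092))
print("dial",onz(a,394,195,.03),onz(b,299,335,.03))
```

```text
Traceback (most recent call last):
ValueError: attempt to get argmax of an empty sequence
```

View pics/crop.png

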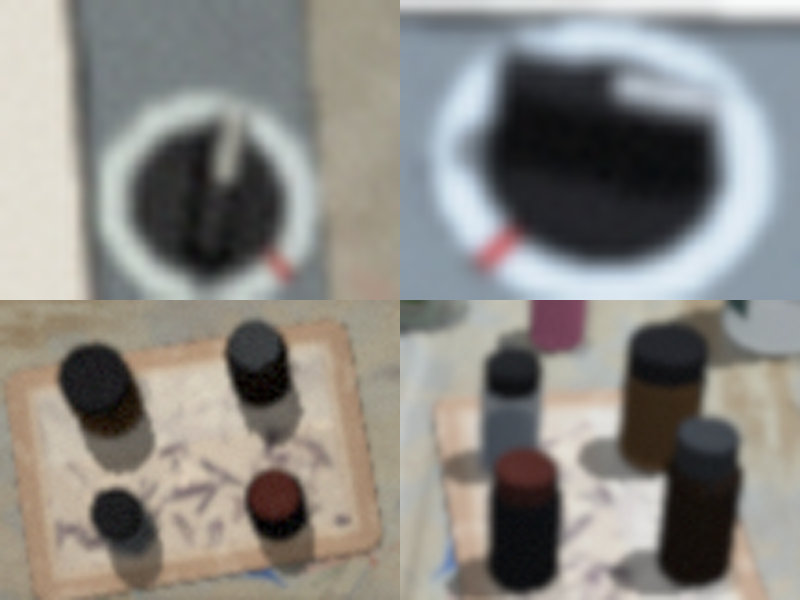

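The crop confirms it: the lower-left jar on the mat holds grey-blue wash and has a black cap, so it is the clear jar. The pointer points roughly along +x and the mark is clockwise of it. Next I'll measure positions.

Run:
```python
from h import *
import pickle
a,b=pickle.load(open("c.pkl","rb"))
def mm(P): return cv2.minAreaRect((P[:,:2]*1000).astype(np.float32))
for nm,c in(("top",a),("side",b)):
    im=c["img"];x0,y0,w,h=(374,175,40,30) if nm=="top" else (279,319,40,30)
    wx,wy=(356,187) if nm=="top" else (313,290)
    g=cv2.inRange(im,(200,195,180),(255,255,255));n,l=cv2.connectedComponents(g)
    print(nm,im[wy,wx]);cn=max(cv2.findContours((l==l[wy,wx]).astype(np.uint8),0,2)[0],key=cv2.contourArea).reshape(-1,2)
    P=np.array([onz(c,u,v,.024) for u,v in cn]);print("window",mm(P))
    sub=im[y0:y0+h,x0:x0+w].astype(int)
    red=(sub[...,0]-sub[...,1:].max(2)); wr=np.clip(red-25,0,None)
    ys,xs=np.mgrid[0:h,0:w]; m=np.array([(wr*xs).sum(),(wr*ys).sum()])/wr.sum()+[x0,y0]
    M=onz(c,*m,.026);print("mark px",m,M)
    # dark skirt + ring
    br=(sub.min(2)>(165 if nm=="top" else 185)).astype(np.uint8)
    n,l,s,ce=cv2.connectedComponentsWithStats(br)
    for k in range(1,n): print(s[k].tolist(),ce[k]+[x0,y0])
# pointer px from crop (10x)
f=lambda c,x0,y0,x,y,z:onz(c,x0+x/10-.5,y0+y/10-.5,z)
for nm,z,pts in(("ptr",.052,[(a,374,175,233,108),(a,374,175,222,175),(b,279,319,215+500,97),(b,279,319,615,85)]),):0
print("ring top l r t b",[f(a,374,175,x,y,.026)[:2].round(4) for x,y in((98,197),(320,197),(208,90),(208,303))])
print("ring side",[f(b,279,319,x,y,.026)[:2].round(4) for x,y in((32,160),(373,160),(200,22),(200,298))])
print("ptr end/mid top",[f(a,374,175,x,y,.052)[:2].round(4) for x,y in((233,108),(221,178))])
print("ptr end/mid side",[f(b,279,319,x,y,.052)[:2].round(4) for x,y in((318,93),(212,82))])
# jar: cap centre top z=.092; side cap top center
print("jar top",onz(a,184+118*.27-.5,150+(508-300)*.27-.5,.092), "side cap",[onz(b,259+(x-400)/4-.5,140+(y-300)/4-.5,z)[:2].round(4) for x,y,z in((514,362,.092),)])
for u,v in((x/400*108+184-.5,(y-300)/300*81+150-.5) for x,y in((95,370),(257,345),(274,497))): print(onz(a,u,v,.1))
```

```text
top [227 223 214]
window ((538.5512084960938, -96.18486022949219), (158.62234497070312, 150.6578826904297), 3.3593599796295166)
mark px [401.55072464 201.15942029] [ 0.49540456 -0.23495127  0.026     ]
[0, 0, 9, 30, 222] [377.23423423 190.25225225]
[10, 10, 12, 20, 64] [387.765625 193.921875]
[23, 11, 1, 1, 1] [397. 186.]
[25, 11, 7, 15, 37] [402.78378378 192.86486486]
[22, 27, 6, 3, 12] [398.66666667 203.25      ]
side [251 251 251]
window ((538.0706787109375, -96.57417297363281), (163.4159393310547, 154.13992309570312), 3.3848750591278076)
mark px [288.41871921 343.2955665 ] [ 0.4954732 -0.23491    0.026    ]
[0, 0, 40, 30, 230] [304.46521739 333.0826087 ]
[4, 7, 5, 18, 45] [284.82222222 334.73333333]
[28, 9, 1, 1, 1] [307. 328.]
ring top l r t b [array([ 0.5165, -0.1794]), array([ 0.5175, -0.2476]), array([ 0.5508, -0.2139]), array([ 0.4837, -0.2125])]
ring side [array([ 0.4809, -0.2158]), array([ 0.549, -0.21 ]), array([ 0.5131, -0.1798]), array([ 0.5157, -0.2445])]
ptr end/mid top [array([ 0.5391, -0.2161]), array([ 0.5172, -0.212 ])]
ptr end/mid side [array([ 0.5364, -0.2135]), array([ 0.5156, -0.2127])]
jar top [0.45975099 0.32855036 0.092     ] side cap [array([0.4569, 0.33  ])]
[0.57107696 0.35054838 0.1       ]
[0.59376111 0.22057669 0.1       ]
[0.46902517 0.20361624 0.1       ]
```

Measured: dial axis (0.516,-0.213), window centre (0.538,-0.0965), jar about (0.459,0.329). The angle from pointer to mark looks larger than the brief's 1.4 rad, so I'll move over the dial and check with the wrist camera.

>>> step_arm --moves '[0.9,0.9,0,0,0,1,0.9,0.9,0,0,0,1,0.9,0.9,0,0,0,1,0.9,0.9,0,0,0,1,0.9,0.9,0,0,0,1,0.9,0.9,0,0,0,1]' --jaw 1

```text
clock: 0.6
position: [0.3404, -0.3833, 0.2312]
ee_rot: [[0.741, 0.671, -0.0], [0.671, -0.741, 0.0], [-0.0, -0.0, -1.0]]
contact_force: [1.2, -1.6, 0.1]
opening: 0.999
finger_force: 0.0
```

>>> step_arm --moves '[0.9,0.9,0,0,0,1,0.9,0.9,0,0,0,1,0.9,0.9,0,0,0,1,0.9,0.9,0,0,0,1,0.9,0.9,0,0,0,1,0.5,0.5,0,0,0,1,0,0,0,0,0,1]'

```text
clock: 1.18
position: [0.4925, -0.2304, 0.2309]
ee_rot: [[0.334, 0.943, 0.001], [0.943, -0.334, 0.002], [0.002, 0.0, -1.0]]
contact_force: [-0.6, 0.5, -0.3]
opening: 1.002
finger_force: 0.0
```

Run:
```python
from h import *
import pickle
a=camera("wrist");pickle.dump(a,open("w.pkl","wb"));save("w1.png",a["img"])
s=telemetry.observe();print(s["clock"],s["position"],s["ee_rot"][:2],s["joint_pos"]);print(proj(a,(.516,-.213,.029)))
```

```text
1.2333 [ 0.49073741 -0.23277369  0.23085703] [[ 3.30673092e-01  9.43745333e-01 -2.29948029e-04]
 [ 9.43744982e-01 -3.30672731e-01  9.76273957e-04]] [ 0.51156152  0.6643414  -0.2380677   1.59871092  0.18540037  0.90134013
 -0.13018392]
[288.57191554 160.61672863]
```

View pics/w1.png

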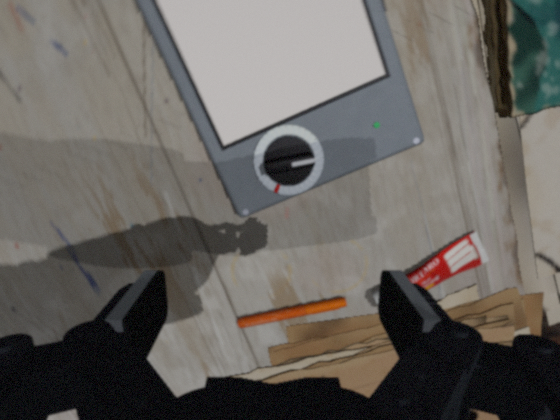

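The wrist view shows the dial at (289,160), the white pointer line ending near (314,162) and the red mark at (278,187). I'll compute precise angles from it.

Run:
```python
from h import *
import pickle
a=pickle.load(open("w.pkl","rb"));im=a["img"]
x0,y0,w,h=249,125,80,75
sub=im[y0:y0+h,x0:x0+w].astype(int)
save("w1c.png",cv2.resize(im[y0:y0+h,x0:x0+w],(640,600),interpolation=cv2.INTER_CUBIC))
red=np.clip(sub[...,0]-sub[...,1:].max(2)-25,0,None);ys,xs=np.mgrid[0:h,0:w]
m=np.array([(red*xs).sum(),(red*ys).sum()])/red.sum()+[x0,y0];M=onz(a,*m,.026)
C=np.array([.516,-.213])
dark=((sub.max(2)<70)).astype(np.uint8)
cn=max(cv2.findContours(dark,0,2)[0],key=cv2.contourArea);print("dark",cv2.fitEllipse(cv2.convexHull(cn)))
print("mark",m,M,np.degrees(np.arctan2(*(M[:2]-C)[::-1])))
print("C at .029,.052",proj(a,(*C,.029)),proj(a,(*C,.052)))
```

```text
dark ((38.97111511230469, 35.558101654052734), (48.041595458984375, 50.38814926147461), 74.68020629882812)
mark [276.62058824 188.02573529] [ 0.49607911 -0.2351863   0.026     ] -131.92040073906483
C at .029,.052 [288.57191554 160.61672863] [289.72082542 164.12808334]
```

View pics/w1c.png

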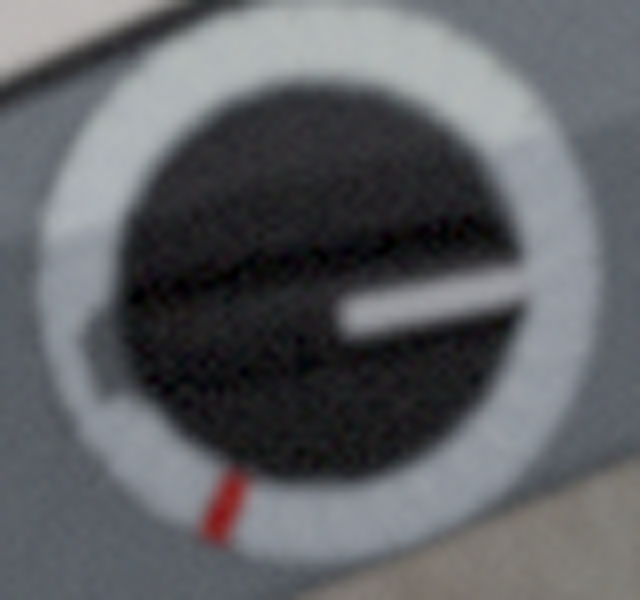

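Run:
```python
from h import *
import pickle
a=pickle.load(open("w.pkl","rb"))
f=lambda x,y,z:onz(a,x/8+249-.45,y/8+125-.45,z)[:2]
p,q=f(345,315,.052),f(527,283,.052);d=q-p;print(p,q,np.degrees(np.arctan2(d[1],d[0])))
cs=[f(320,285,.029)];print("ring/skirt centre",cs)
m0,m1=f(240,478,.026),f(215,540,.026);d=m1-m0;print("mark line dir",m0,m1,np.degrees(np.arctan2(d[1],d[0])))
e=onz(a,240,213,.024)-onz(a,422,140,.024);print("panel x",np.degrees(np.arctan2(-e[1],-e[0])))
```

```text
[ 0.51771723 -0.21341416] [ 0.53811731 -0.21682683] -9.49689785728076
ring/skirt centre [array([ 0.51611691, -0.21259095])]
mark line dir [ 0.49912011 -0.23227588] [ 0.49360726 -0.23864418] -130.88176873985694
panel x 2.9363637895865797
```

The pointer is at -9.5° and the mark at about -131.5° in world yaw, so it needs about 122° clockwise. That is still within the dial's travel and is what all three cameras show, so I'm going by the images. I'll grip with tool yaw at 170.5°.

>>> step_arm --moves '[0.3,0.2,0,0,0,1,0.3,0.2,0,0,0,1,0.2,0.2,0,0,0,1,0.1,0.1,0,0,0,1,0,0,0,0,0,1,0,0,0,0,0,1,0,0,0,0,0,1,0,0,0,0,0,1]'

```text
clock: 1.9
position: [0.516, -0.2146, 0.2311]
ee_rot: [[-0.208, 0.978, -0.001], [0.978, 0.208, -0.0], [0.0, -0.001, -1.0]]
contact_force: [-0.1, -0.3, -0.2]
opening: 0.998
finger_force: 0.0
```

>>> step_arm --moves '[0,0,0,0,0,1,0,0,0,0,0,1,0,0,0,0,0,1,0,0,0,0,0,1,0,0,0,0,0,1,0,0,0,0,0,1,0,0,0,0,0,1,0,0,0,0,0,1]'

```text
clock: 2.57
position: [0.5159, -0.2146, 0.2311]
ee_rot: [[-0.695, 0.719, -0.001], [0.719, 0.695, -0.0], [0.0, -0.001, -1.0]]
contact_force: [-0.7, 0.7, 0.7]
opening: 0.998
finger_force: 0.0
```

>>> step_arm --moves '[0,0,-0.5,0,0,1,0,0,-0.5,0,0,1,0,0,-0.5,0,0,1,0,0,-0.5,0,0,1,0,0,-0.5,0,0,1,0,0,-0.5,0,0,1,0,0,-0.4,0,0,1,0,0,0,0,0,1]'

```text
clock: 3.23
position: [0.515, -0.2144, 0.1269]
ee_rot: [[-0.97, 0.241, -0.003], [0.241, 0.97, 0.001], [0.003, -0.0, -1.0]]
contact_force: [-0.7, -0.5, -0.5]
opening: 1.0
finger_force: 0.0
```

>>> step_arm --moves '[0,0,0,0,0,1,0,0,0,0,0,0.1,0,0,0,0,0,0]' --jaw 0

```text
clock: 3.48
position: [0.5161, -0.2144, 0.1291]
ee_rot: [[-0.985, 0.17, -0.001], [0.17, 0.985, -0.0], [0.001, -0.0, -1.0]]
contact_force: [-0.5, 0.1, 0.4]
opening: 0.601
finger_force: 0.0
```

Run:
```python
from h import *
s=telemetry.observe();R=np.array(s["ee_rot"]);print(s["clock"],s["position"],np.degrees(np.arctan2(R[1,0],R[0,0])),R[2],s["joint_pos"],s["opening"])
```

```text
3.4833 [ 0.51605419 -0.21443765  0.12908743] 170.18842139456018 [ 5.40957361e-04 -1.82939612e-04 -9.99999837e-01] [ 0.66166657  0.8880653  -0.65219679  1.65351108  0.6836941   0.84168544
  1.11462774] 0.6013258679653491
```

>>> step_arm --moves '[0,0.05,-0.6,0,0,0.05,0,0,-0.6,0,0,0,0,0,-0.6,0,0,0,0,0,-0.6,0,0,0,0,0,-0.4,0,0,0,0,0,-0.3,0,0,0,0,0,-0.1,0,0,0,0,0,0,0,0,0]'

```text
clock: 4.15
position: [0.5164, -0.2124, 0.0331]
ee_rot: [[-0.986, 0.165, -0.0], [0.165, 0.986, -0.0], [0.0, -0.0, -1.0]]
contact_force: [-0.6, 0.9, 0.1]
opening: 0.501
finger_force: 0.0
```

>>> step_arm --moves '[0,0,0,0,0,0,0,0,0,0,0,0,0,0,0,0,0,0,0,0,0,0,0,0,0,0,0,0,0,0,0,0,0,0,0,0]' --jaw -1

```text
clock: 4.65
position: [0.5165, -0.2145, 0.0343]
ee_rot: [[-0.986, 0.165, 0.001], [0.165, 0.986, -0.003], [-0.001, -0.003, -1.0]]
contact_force: [-2.3, -8.7, 10.3]
opening: 0.125
finger_force: 60.4
```

Bar gripped (opening 0.125, about 11 mm). I'll relieve the side load and turn clockwise.

>>> step_arm --moves '[0,-0.06,0.03,0,0,-0.5,0,0,0,0,0,-0.8,0,0,0,0,0,-0.8,0,0,0,0,0,-0.8,0,0,0,0,0,-0.8,0,0,0,0,0,-0.8,0,0,0,0,0,-0.8,0,0,0,0,0,-0.8]'

```text
clock: 5.32
position: [0.5163, -0.2151, 0.0344]
ee_rot: [[-0.828, 0.56, -0.0], [0.56, 0.828, -0.001], [-0.001, -0.001, -1.0]]
contact_force: [-0.7, -6.3, -3.6]
opening: 0.124
finger_force: 60.7
```

>>> step_arm --moves '[0,0,0,0,0,-0.8,0,0,0,0,0,-0.8,0,0,0,0,0,-0.8,0,0,0,0,0,-0.8,0,0,0,0,0,-0.8,0,0,0,0,0,-0.8,0,0,0,0,0,-0.8,0,0,0,0,0,-0.8]'

```text
clock: 5.98
position: [0.5159, -0.2156, 0.0344]
ee_rot: [[-0.504, 0.863, -0.001], [0.863, 0.504, -0.002], [-0.001, -0.002, -1.0]]
contact_force: [-3.1, -8.0, -2.7]
opening: 0.122
finger_force: 60.8
```

>>> step_arm --moves '[0,0,0,0,0,-0.8,0,0,0,0,0,-0.8,0,0,0,0,0,-0.8,0,0,0,0,0,-0.8,0,0,0,0,0,-0.8,0,0,0,0,0,-0.8,0,0,0,0,0,-0.8,0,0,0,0,0,-0.8]'

```text
clock: 6.65
position: [0.5153, -0.2158, 0.0344]
ee_rot: [[-0.082, 0.997, -0.002], [0.997, 0.082, -0.002], [-0.002, -0.002, -1.0]]
contact_force: [-7.9, -9.3, -0.8]
opening: 0.118
finger_force: 61.1
```

>>> step_arm --moves '[0,0,0,0,0,-0.8,0,0,0,0,0,-0.8,0,0,0,0,0,-0.8,0,0,0,0,0,-0.8,0,0,0,0,0,-0.8,0,0,0,0,0,-0.8,0,0,0,0,0,-0.8,0,0,0,0,0,-0.8]'

```text
clock: 7.32
position: [0.5147, -0.2158, 0.0344]
ee_rot: [[0.357, 0.934, -0.003], [0.934, -0.357, -0.001], [-0.003, -0.002, -1.0]]
contact_force: [-11.2, -8.8, 2.5]
opening: 0.123
finger_force: 61.5
```

>>> step_arm --moves '[0,0,0,0,0,-0.8,0,0,0,0,0,-0.8,0,0,0,0,0,-0.8,0,0,0,0,0,-0.8,0,0,0,0,0,-0.8,0,0,0,0,0,-0.4,0,0,0,0,0,0,0,0,0,0,0,0]'

```text
clock: 7.98
position: [0.5144, -0.2156, 0.0344]
ee_rot: [[0.621, 0.784, -0.004], [0.784, -0.621, -0.001], [-0.003, -0.002, -1.0]]
contact_force: [-13.1, -8.3, 4.6]
opening: 0.121
finger_force: 61.8
```

Run:
```python
from h import *
s=telemetry.observe();R=np.array(s["ee_rot"]);print(s["clock"],s["position"],np.degrees(np.arctan2(R[1,0],R[0,0])),R[2],s["joint_pos"],s["contact_force"],s["wrist_torque"])
```

```text
7.9833 [ 0.51435142 -0.21562036  0.03438411] 51.61148819655105 [-0.00326886 -0.00235093 -0.99999189] [ 0.35996827  0.97589176 -0.04198631  1.71425516  0.08420893  0.45655209
 -0.40931846] [-13.11767099  -8.33387473   4.63898398] [-1.96493085  2.75410103  0.01895235]
```

>>> step_arm --moves '[-0.06,-0.04,0,0,0,-0.4,0,0,0,0,0,-0.4,0,0,0,0,0,0,0,0,0,0,0,0]'

```text
clock: 8.32
position: [0.5142, -0.2156, 0.0344]
ee_rot: [[0.663, 0.748, -0.001], [0.748, -0.663, -0.0], [-0.001, -0.001, -1.0]]
contact_force: [-7.6, -2.7, 2.1]
opening: 0.129
finger_force: 61.4
```

>>> step_arm --moves '[0,0,0,0,0,0,0,0,0,0,0,0,0,0,0,0,0,0,0,0,0,0,0,0]' --jaw 0

```text
clock: 8.65
position: [0.515, -0.2153, 0.0343]
ee_rot: [[0.662, 0.75, 0.001], [0.75, -0.662, 0.0], [0.001, 0.0, -1.0]]
contact_force: [-0.4, 0.8, -0.5]
opening: 0.501
finger_force: 0.0
```

>>> step_arm --moves '[0,0,0.5,0,0,0,0,0,0.9,0,0,0,0,0,1,0,0,0,0,0,1,0,0,0,0,0,1,0,0,0,0,0,1,0,0,0,0,0,0.6,0,0,0,0,0,0,0,0,0]'

```text
clock: 9.32
position: [0.5159, -0.2157, 0.2178]
ee_rot: [[0.662, 0.75, 0.005], [0.75, -0.662, -0.002], [0.002, 0.005, -1.0]]
contact_force: [0.2, 0.3, 0.4]
opening: 0.501
finger_force: 0.0
```

Run:
```python
from h import *
import pickle
s=telemetry.observe();R=np.array(s["ee_rot"]);print(s["clock"],s["position"],np.degrees(np.arctan2(R[1,0],R[0,0])))
a=camera("wrist");b=camera("side");pickle.dump((a,b),open("w2.pkl","wb"))
out=[]
for c,W,H in((a,60,75),(b,40,50)):
    u,v=proj(c,(.515,-.214,.035)).astype(int);x0,y0=u-W//2,v-H//2;print(x0,y0)
    out.append(cv2.resize(c["img"][y0:y0+H,x0:x0+W],(400,500),interpolation=cv2.INTER_CUBIC))
save("w2.png",np.hstack(out))
```

```text
9.3167 [ 0.51594215 -0.215749    0.21783609] 48.56496534124643
239 152
278 307
```

View pics/w2.png

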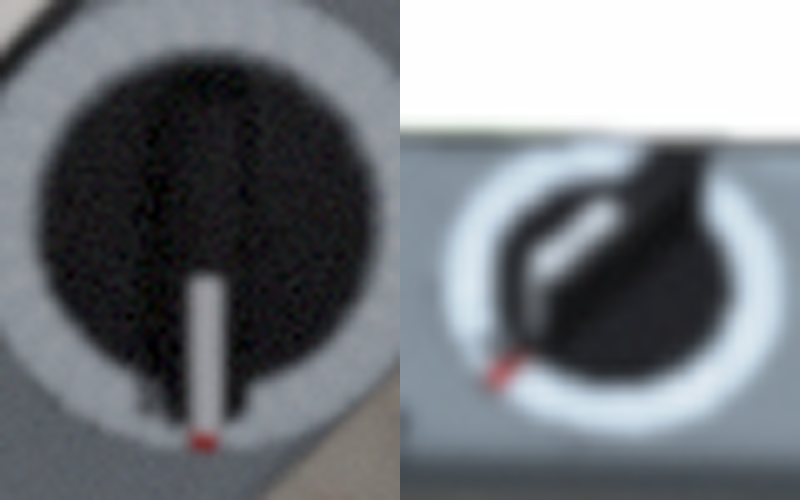

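The wrist crop shows the white line ending on the red mark (204,440), and the side crop agrees, so the dial is set and released. Now to the jar.

>>> step_arm --moves '[-0.1,0.5,0,0,0,0,-0.1,0.95,0,0,0,0,-0.1,0.95,0,0,0,0,-0.1,0.95,0,0,0,0,-0.1,0.95,0,0,0,0,-0.1,0.95,0,0,0,0,-0.1,0.95,0,0,0,0,-0.1,0.95,0,0,0,0]' --jaw 1

```text
clock: 10.08
position: [0.49, 0.0005, 0.2132]
ee_rot: [[0.662, 0.75, -0.002], [0.75, -0.662, 0.0], [-0.001, -0.001, -1.0]]
contact_force: [0.8, -0.7, 0.3]
opening: 1.0
finger_force: 0.0
```

>>> step_arm --moves '[-0.1,0.95,0,0,0,0,-0.1,0.95,0,0,0,0,-0.1,0.95,0,0,0,0,-0.1,0.95,0,0,0,0,-0.1,0.95,0,0,0,0,-0.1,0.95,0,0,0,0,-0.1,0.95,0,0,0,0,-0.1,0.95,0,0,0,0]'

```text
clock: 10.75
position: [0.4659, 0.2284, 0.2131]
ee_rot: [[0.662, 0.75, -0.001], [0.75, -0.662, -0.001], [-0.002, -0.001, -1.0]]
contact_force: [0.7, -0.1, -0.3]
opening: 1.002
finger_force: 0.0
```

>>> step_arm --moves '[-0.1,0.95,0,0,0,0,-0.1,0.95,0,0,0,0,-0.1,0.95,0,0,0,0,0,0.5,0,0,0,0,0,0,0,0,0,0,0,0,0,0,0,0,0,0,0,0,0,0]'

```text
clock: 11.33
position: [0.4577, 0.3266, 0.2135]
ee_rot: [[0.662, 0.749, -0.001], [0.749, -0.662, -0.001], [-0.001, 0.0, -1.0]]
contact_force: [-0.4, -0.8, -0.6]
opening: 0.997
finger_force: 0.0
```

Run:
```python
from h import *
s=telemetry.observe();R=np.array(s["ee_rot"]);print(s["clock"],s["position"],np.degrees(np.arctan2(R[1,0],R[0,0])),s["joint_pos"],s["opening"])
a=camera("wrist");im=a["img"].copy()
u,v=proj(a,(.458,.329,.092));u0,v0=proj(a,(.458,.329,.004));print(u,v,u0,v0)
g=(im.max(2)<75).astype(np.uint8);n,l,st,ce=cv2.connectedComponentsWithStats(g)
for k in range(1,n):
    if st[k,4]>300: print(st[k].tolist(),ce[k],onz(a,*ce[k],.092))
save("w3.png",im)
```

```text
11.3333 [0.45771806 0.32660889 0.21351222] 48.52896034817378 [-0.71036985  0.71084379  0.06509562  1.55845059 -0.05475763  0.87537168
 -1.34965714] 0.9968303683956566
270.6801517776112 203.94707868322362 271.0063699370714 181.2966784854906
[311, 34, 99, 90, 6797] [361.54538767  80.44063557] [0.56407987 0.35357942 0.092     ]
[32, 52, 55, 64, 865] [ 61.30520231 100.07398844] [0.39780931 0.4831971  0.092     ]
[417, 148, 128, 82, 7038] [481.45169082 188.1402387 ] [0.58514933 0.23298238 0.092     ]
[242, 172, 54, 55, 2349] [268.3648361  199.06385696] [0.45922852 0.33303741 0.092     ]
[0, 237, 560, 183, 45157] [285.93976571 365.17211064] [0.37108918 0.21081236 0.092     ]
[258, 238, 40, 42, 953] [277.12906611 260.24344176] [0.43099763 0.29077548 0.092     ]
[201, 302, 45, 39, 751] [230.14513981 324.24766977] [0.36269326 0.27306448 0.092     ]
```

View pics/w3.png

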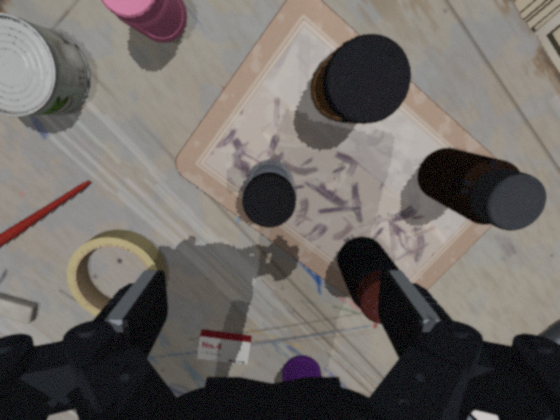

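The wrist view shows the clear jar's cap centred at (270,201), which puts the jar at about (0.4585,0.330). The fingers fall between the amber and black jars with clearance, so I'll descend.

>>> step_arm --moves '[0.03,0.1,-0.6,0,0,0,0,0,-0.8,0,0,0,0,0,-0.8,0,0,0,0,0,-0.8,0,0,0,0,0,-0.8,0,0,0,0,0,-0.8,0,0,0,0,0,-0.6,0,0,0,0,0,-0.5,0,0,0]'

```text
clock: 12.05
position: [0.4586, 0.3293, 0.0417]
ee_rot: [[0.663, 0.749, -0.001], [0.749, -0.663, -0.001], [-0.001, -0.0, -1.0]]
contact_force: [-0.4, 0.0, 0.0]
opening: 1.0
finger_force: 0.0
```

>>> step_arm --moves '[0,0,-0.3,0,0,0,0,0,-0.1,0,0,0,0,0,0,0,0,0]'

```text
clock: 12.3
position: [0.4587, 0.3301, 0.031]
ee_rot: [[0.662, 0.749, -0.0], [0.749, -0.662, -0.0], [-0.001, -0.0, -1.0]]
contact_force: [0.6, 0.0, 0.3]
opening: 1.004
finger_force: 0.0
```

>>> step_arm --moves '[0,0,0,0,0,0,0,0,0,0,0,0,0,0,0,0,0,0,0,0,0,0,0,0,0,0,0,0,0,0,0,0,0,0,0,0]' --jaw -1

```text
clock: 12.8
position: [0.4589, 0.3308, 0.0321]
ee_rot: [[0.662, 0.75, 0.001], [0.75, -0.662, 0.001], [0.001, 0.0, -1.0]]
contact_force: [-1.1, -1.3, 11.2]
opening: 0.522
finger_force: 60.1
```

Gripped at an opening of 44 mm. I'll lift and carry it.

>>> step_arm --moves '[0,0,0.3,0,0,0,0,0,0.7,0,0,0,0,0,0.8,0,0,0,0,0,0.8,0,0,0,0,0,0.8,0,0,0,0,0,0.8,0,0,0,0,0,0.6,0,0,0,0,0,0.2,0,0,0]'

```text
clock: 13.47
position: [0.4592, 0.331, 0.1844]
ee_rot: [[0.662, 0.75, 0.003], [0.75, -0.662, 0.002], [0.004, 0.001, -1.0]]
contact_force: [0.2, -0.1, -0.6]
opening: 0.518
finger_force: 61.5
```

>>> step_arm --moves '[0.05,-0.3,0,0,0,0,0.1,-0.5,0,0,0,0,0.15,-0.8,0,0,0,0,0.15,-0.8,0,0,0,0,0.15,-0.8,0,0,0,0,0.15,-0.8,0,0,0,0,0.15,-0.8,0,0,0,0,0.15,-0.8,0,0,0,0]'

```text
clock: 14.13
position: [0.4896, 0.1606, 0.1802]
ee_rot: [[0.662, 0.75, -0.002], [0.75, -0.662, -0.001], [-0.002, -0.001, -1.0]]
contact_force: [-0.2, -0.2, -1.3]
opening: 0.519
finger_force: 61.4
```

>>> step_arm --moves '[0.15,-0.8,0,0,0,0,0.15,-0.8,0,0,0,0,0.15,-0.8,0,0,0,0,0.15,-0.8,0,0,0,0,0.15,-0.8,0,0,0,0,0.15,-0.8,0,0,0,0,0.15,-0.8,0,0,0,0,0.15,-0.8,0,0,0,0]'

```text
clock: 14.8
position: [0.5253, -0.0312, 0.1801]
ee_rot: [[0.662, 0.75, -0.002], [0.75, -0.662, 0.0], [-0.001, -0.001, -1.0]]
contact_force: [0.5, 0.2, -1.9]
opening: 0.519
finger_force: 61.4
```

>>> step_arm --moves '[0.15,-0.8,0,0,0,0,0.15,-0.8,0,0,0,0,0.15,-0.6,-0.1,0,0,0,0,0,-0.3,0,0,0,0,0,-0.4,0,0,0,0,0,-0.2,0,0,0,0,0,0,0,0,0,0,0,0,0,0,0]'

```text
clock: 15.47
position: [0.5392, -0.0951, 0.1508]
ee_rot: [[0.661, 0.75, -0.001], [0.75, -0.661, 0.0], [-0.001, -0.001, -1.0]]
contact_force: [-0.1, 0.9, -0.7]
opening: 0.517
finger_force: 61.5
```

Run:
```python
from h import *
s=telemetry.observe();R=np.array(s["ee_rot"]);print(s["clock"],s["position"],R[2],s["opening"],s["finger_force"])
b=camera("side");t=camera("top")
P=[proj(b,(.538,-.0963,z)) for z in(.024,.124,.212)];print(P)
save("s4.png",np.hstack([cv2.resize(b["img"][150:360,220:400],(480,560),interpolation=cv2.INTER_CUBIC),cv2.resize(t["img"][150:230,315:415],(320,256)).repeat(1,0) if 0 else cv2.copyMakeBorder(cv2.resize(t["img"][110:240,310:420],(300,355)),0,205,0,0,0)]))
```

```text
15.4667 [ 0.53918804 -0.09514189  0.15078857] [-5.37036089e-04 -1.07356087e-03 -9.99999280e-01] 0.5169453055734496 61.45644392167014
[array([311.36554056, 290.56032026]), array([314.44053175, 259.04349283]), array([317.52398659, 227.43991797])]
```

View pics/s4.png

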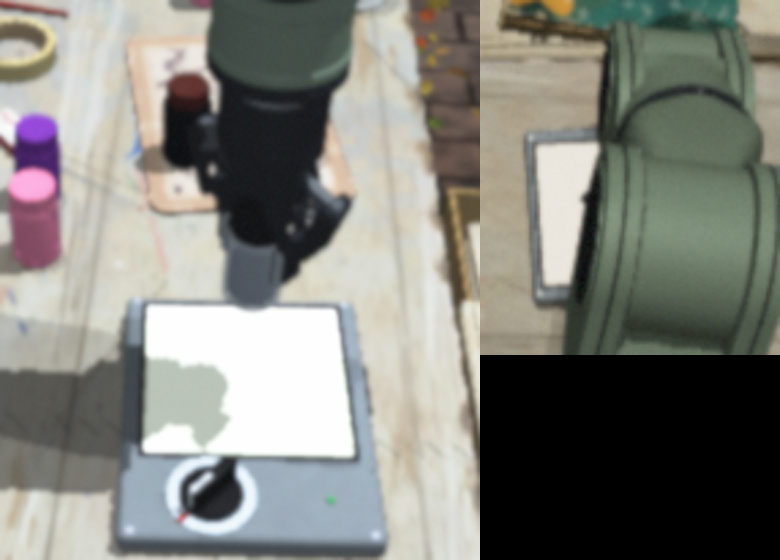

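The side view shows the jar upright with its bottom at about (314,262), against an expected (314,259). The dial line is still on the red mark and the visible black jar is upright. I'll settle and hand in.

>>> step_arm --moves '[0,0,0,0,0,0,0,0,0,0,0,0,0,0,0,0,0,0,0,0,0,0,0,0,0,0,0,0,0,0,0,0,0,0,0,0]'

```text
clock: 16.07
position: [0.5396, -0.0954, 0.1512]
ee_rot: [[0.662, 0.75, -0.0], [0.75, -0.662, 0.0], [0.0, -0.0, -1.0]]
contact_force: [-0.3, -1.4, -1.1]
opening: 0.519
finger_force: 61.5
```

```bash
python3 -c "
from h import *
s=telemetry.observe();print(s['position'],np.abs(s['joint_vel']).max());print(env.job_done())"
```

```text
[ 0.53957395 -0.09543299  0.15120576] 0.0013065914784407893
the job is handed in; nothing more can be done
None
```

The job is handed in at about 16 s: the dial is on the red mark and released, and the clear jar is held upright and still over the middle of the window, its bottom about 10 cm up; the mark was about 122° (2.1 rad) clockwise of the starting pointer, not the 0.5 to 1.4 rad in the brief, so I went by the cameras.

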